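# Dial the padlock open and take it off the tool case's hasp

## Robot

A 7-joint arm with a two-finger parallel gripper is mounted at the origin on the work surface. World frame = base frame: x ahead of the robot, y to its left, z up, the work surface at z = 0. Lengths are in m, angles in rad, forces in N, time in s.
With the tool pointing down it reaches from about 0.4 to 0.925 m from the base axis. Payload 4.1 kg.
Tool frame: the origin (TCP) lies between the finger pads; the fingertips stand 14 mm ahead of it and the grasp point (between the pads) lies 5 mm behind it (bot.tip_extent is the distance from the TCP to the fingertips, in m); z points along the fingers, y is the line along which they close (so a half turn about z gives the same grasp; the last joint's range is limited). The gripper opens to 85 mm and grips with 20 to 120 N. Pads are 22 mm wide; open, the fingers measure 114 mm over their backs; the gripper's body (76 mm by 85 mm) begins 54 mm behind the grasp point. The pads swing forward as they close: fully open they stand 13 mm farther back than shut.
Start: joints at [-1.278, 0.398, 0.045, 1.537, -0.019, 1.207, -0.051], TCP at [0.248, 0.601, 0.219] pointing down, gripper open.
Joint ranges: [-2.82, 2.82], [-0.49, 2.23], [-1.37, 1.46], [0, 2.46], [-1.36, 4.5], [0.23, 2], [-2.94, 2.94]. Speed limits (rad/s): [2.57, 2.57, 3.14, 3.14, 3.14, 3.14, 3.14].

## Interface

Orientations are given as [roll, pitch, yaw] about the fixed x, y, z axes, in that order (R = Rz(yaw) Ry(pitch) Rx(roll)).
In Python, from bench import bot gives the robot as it stands.
- The arm moves only by the tool servo_tool, never from a script. Its argument "series" is text: rows parted by semicolons, each of 7 numbers parted by spaces: the shift along the tool's x, y, z normalised to -1 to 1, where 1 is 5 cm, then the turn, a rotation vector about the tool's x, y, z normalised to -1 to 1, where 1 is 4 degrees, then the opening, from -1 (shut) to 1 (fully open). A call has 1 to 8 rows; each row shifts and turns the commanded pose from where the row before left it, along the tool's axes as they then stand; what a row does not reach is not made up. A row lasts 1/8 s, in which the tool goes at most 62.5 mm and 10.7 degrees, less where a joint would pass 70% of its speed; a pose out of reach is approached as far as the arm can. A call with a number of a shift or a turn outside -1 to 1 is refused whole. A call with a gripper value outside its range is refused whole. The fingers move at their own pace and stop on an object; the grip force is fixed at half the most. Time passes only in rows, so rows that do not move let the fingers close. It gives the time, the measured TCP pose, the force, the opening and the grip force at its end, in the units of the state.
- bot.sense(): the state, without advancing time (a new reading comes with each control period).
- bot.grab_frame(name): name is "scene" or "side" or "wrist"; returns a dict with "image" (420x560x3 uint8, blue, green, red), "camera_matrix" (3x3 intrinsics, pixels), "extrinsics" (4x4, takes a point from camera to world coordinates). Camera axes: x right, y down, z forward; pixel columns grow to the right and rows downward; lengths in m; the calibration is good to about 2 mm. A picture is of the moment at which its call begins. There is no depth.
- bot.sign_off(): hands the job in; it is judged then, once.
The state is a dict: "time_s": time; "joint_pos": joint angles; "joint_velocities": joint speeds; "joint_efforts": joint torques, N m; "tcp_pos": TCP position; "orientation": TCP orientation; "ft_force": force on the tool from outside, world axes, zero at the start; "ft_torque": the same for the moment, N m; "opening": finger opening in m; "grip_force": force on a finger pad.
Only numpy, scipy, OpenCV 4.12 (cv2) and the standard library are available. Lean on these libraries where they do the work, as an engineer would, in place of code of your own. Each camera call takes 0.05 s, during which the arm holds its last target. There are 200 camera calls.

## Task

Unlock the dial padlock on the tool case: turn its dial until its pointer clicks in at the index mark on the shackle side, then pull the shackle fully open. Lift the opened lock straight up out of the hasp and finish while holding it still in the gripper, dial facing up and shackle still open, at least 120 mm above the top of the case. Leave the solder spool, the flux jar and the two switches where they are.

Things in the scene. Friction and masses are not known exactly. Their poses are not given: they have to be found in the camera images.
- case: Grey steel tool case, fixed, 240 (x) x 300 (y) x 60 mm high. Origin: centre of its underside; its front (-x) faces the robot. On its top at the front edge is the hasp: a 3 mm seat plate with lips 6 mm high, 4 mm thick round the padlock (1 mm play), and an upright eye plate. Nothing else stands on the case within 80 mm of the dial.
- hasp_eye (a point): Middle of the hasp's fixed eye, a hole 14 mm wide round the short (+y) shackle leg. Its plate is 4 mm thick (x), 22 mm wide (y), top 26 mm above the lock's seat, 5 mm in front of the lock's body. Shackle shut: the lock cannot be lifted. Shackle open: the plate stands in the gap between body and leg tip, with about 5 mm play each way, and the lock comes out straight up.
- lock: Steel padlock, 0.3 to 0.5 kg, on its back in the hasp seat, dial up. Body 64 (x) x 60 (y) x 28 mm; origin: centre of its underside, 63 mm above the bench at the start, at x -72 mm, y 0 of the case, axes parallel to the case's. +z up through the dial, -x towards the shackle. Its sides (y = +-30 mm) stand free above the 6 mm lips and can be gripped from above.
- dial (a joint): Dial angle on the lock, rad, counter-clockwise positive from above, turns endlessly. 0 or any whole turn = pointer at the white index mark on the lock's body, on the shackle side (lock's -x); only there, within 0.1 rad, does the shackle pull out. Clicks into a notch every 0.524 rad (0 is one) and springs to the nearest when let go; passing one takes about 0.1 N m. Starts two or more notches from 0, 0.8 to 5.5.
- dial_grip (a point): Point on the dial's axis at half height of its grip bar, 43.5 mm above the lock's underside. Aluminium disc 44 mm across, its top 34.5 mm above the lock's underside; on it a black grip bar 36 mm long, 11 mm wide, 18 mm high (top at 52.5 mm), its middle 2 mm off the axis. A white line on top marks the pointer end. The point's x axis lies along the bar, -x is the pointing direction.
- shackle (a joint): How far the shackle is pulled out of the lock, m: 0 shut (start), 0.022 fully open (end stop). It slides along the lock's -x with about 3 N of friction and stays where it is left. Blocked after about 2 mm while the dial is not at its mark.
- shackle_bow (a point): Middle of the shackle's cross bar, on its axis. The shackle is a level U of 8 mm round steel bar, 14 mm above the lock's underside (77 mm above the bench): legs along the lock's x at y = +-21 mm, cross bar along y, 87 mm in front of the lock's origin when shut. 34 mm free between the legs, 42 mm from eye plate to cross bar, which overhangs the case's front edge by 39 mm, open air below.
- spool: Bystander: aluminium solder spool, 54 mm diameter, 40 mm high, standing on the case's top, left (+y) behind the lock. Origin: centre of its underside.
- flux: Bystander: small flux jar, 48 mm diameter, 45 mm high, standing on the case's top, right (-y) behind the lock. Origin: centre of its underside.
- switch1: Bystander: black rocker switch, 34 x 26 x 30 mm, on the bench left (+y) of the case. Origin: centre of its underside.
- switch2: Bystander: black rocker switch like the other, on the bench right (-y) of the case. Origin: centre of its underside.
Things that resemble listed ones, but are neither listed nor needed, are in the scene too. There is more than one size of the lock; the job needs the largest.

How it is judged:
On the way, in this order (a step that is already met when the one before it is completed fails the run):
1. the dial is set to the index mark while the shackle is still shut ((value of joint dial between -0.15 and 0.15 rad or value of joint dial between 6.133 and 6.433 rad or value of joint dial between -6.433 and -6.133 rad or value of joint dial between 12.416 and 12.716 rad) and value of joint shackle below 0.005 m), for 0.2 s.
2. the shackle is pulled open (value of joint shackle above 0.016 m), for 0.2 s.
At the end, for the whole second after the job is handed in: The gripper holds the lock still (under 50 mm/s), its underside centre more than 105 mm above the case's top, its dial facing up (tilted under 0.5 rad), its shackle open by more than 14 mm, touching the case nowhere; spool, jar and switches each within 30 mm of where they stood (value of joint shackle above 0.014 m and z of lock in the frame of case above 0.165 m and angle between lock's own z axis and vertical below 0.5 rad and contact force between the fingers and lock above 1 N and contact force between case and lock below 0.1 N and linear speed of lock below 0.05 m/s and distance of each of spool, flux, switch1, switch2 from where it was at the start of the episode below 0.03 m); the arm keeps its last pose, push and grip.
It fails at once if a bystander is pushed more than 30 mm away (distance of any of spool, flux, switch1, switch2 from where it was at the start of the episode above 0.03 m).
It also fails if it takes over 72 s, if anything falls off the work surface, if the arm or the gripper's body presses on something with over 40 N, if the wrist force passes 120 N, or if a joint passes its speed limit or range.

## Working session

There is one attempt and no reset: what is moved stays moved. The work goes in short steps, Python scripts to look and compute and a tool call to move; the robot and the scene stay as the last step left them, time stands still between calls to the robot, and variables do not carry over. Pictures are saved under pics/ and viewed, at most 11 in all, crops included, and the job is handed in when it is done.

Besides the shell and the picture viewer there is one more tool, called after "Call:" by a JSON object that holds its "method" and its "body", one argument or row to a line. servo_tool: Moves the arm, as the interface text tells. Its arguments: {"type":"object","properties":{"series":{"type":"string"}},"required":["series"]}

```bash
mkdir -p pics; ls; python3 - <<'E'
from bench import bot
import cv2,numpy as np,pickle
print({k:np.round(v,3) for k,v in bot.sense().items()}, bot.tip_extent)
a={n:bot.grab_frame(n) for n in("scene","side")}
pickle.dump(a,open('f0.pkl','wb'))
for n in a: print(n,np.round(a[n]['camera_matrix'],1).tolist(),np.round(a[n]['extrinsics'],3).tolist())
cv2.imwrite('pics/scene0.png',a['scene']['image']);cv2.imwrite('pics/side0.png',a['side']['image'])
E
```

```text
pics
{'time_s': np.float64(0.0), 'joint_pos': array([-1.278,  0.399,  0.045,  1.538, -0.019,  1.207, -0.051]), 'joint_velocities': array([-0.001, -0.   , -0.001, -0.001, -0.002,  0.001, -0.   ]), 'joint_efforts': array([ 0.0000e+00, -4.7511e+01,  1.3650e+00, -2.5422e+01,  1.1000e-02,
        9.0000e-03, -0.0000e+00]), 'tcp_pos': array([0.248, 0.6  , 0.218]), 'orientation': array([-3.14,  0.  ,  2.75]), 'ft_force': array([-0.128,  0.058, -0.026]), 'ft_torque': array([0.02 , 0.011, 0.037]), 'grip_force': np.float64(0.0), 'opening': np.float64(0.085)} 0.014
scene [[455.7, 0.0, 276.2], [0.0, 455.7, 203.0], [0.0, 0.0, 1.0]] [[0.37, 0.556, -0.744, 1.181], [0.929, -0.241, 0.283, -0.19], [-0.022, -0.796, -0.605, 0.597], [0.0, 0.0, 0.0, 1.0]]
side [[483.4, 0.0, 279.3], [0.0, 483.4, 207.5], [0.0, 0.0, 1.0]] [[0.947, -0.173, 0.271, 0.324], [-0.321, -0.565, 0.76, -0.655], [0.022, -0.807, -0.59, 0.613], [0.0, 0.0, 0.0, 1.0]]
```

View pics/scene0.png

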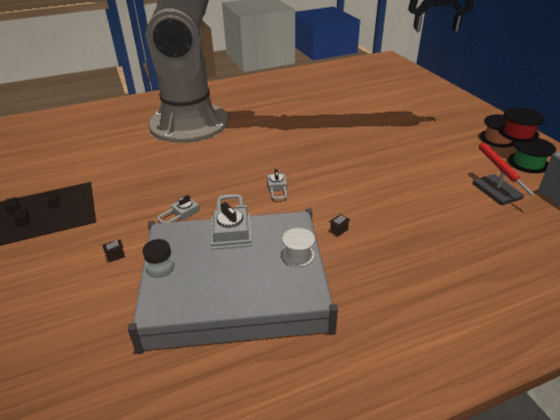

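View pics/side0.png

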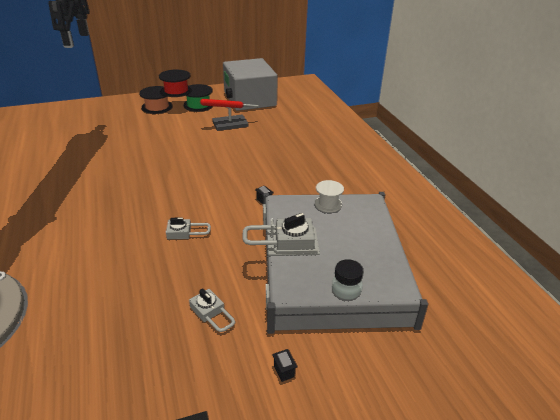

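The scene view shows three padlocks: one on the case (231,220), and two smaller ones on the bench at (180,207) and (277,183). In the side view these are at (295,230), (208,303) and (180,228). The one on the case sits in the hasp and is the largest, so it's the target. The spool is at (298,247), the jar at (158,258), and the switches at (114,250) and (340,225). Next I'll triangulate and take a confirming crop.

```bash
cat > h.py <<'E'
import numpy as np,cv2,pickle
def ray(f,p):
    T=np.array(f['extrinsics']);K=np.array(f['camera_matrix'])
    d=T[:3,:3]@np.linalg.solve(K,[p[0],p[1],1.]);return T[:3,3],d/np.linalg.norm(d)
def plane(f,p,z):
    o,d=ray(f,p);return o+d*(z-o[2])/d[2]
def tri(fs,ps):
    A=np.zeros((3,3));b=np.zeros(3)
    for f,p in zip(fs,ps):
        o,d=ray(f,p);M=np.eye(3)-np.outer(d,d);A+=M;b+=M@o
    x=np.linalg.solve(A,b)
    res=[np.linalg.norm((np.eye(3)-np.outer(d,d))@(x-o)) for o,d in (ray(f,p) for f,p in zip(fs,ps))]
    return x,max(res)
def proj(f,X):
    T=np.linalg.inv(np.array(f['extrinsics']));c=T[:3,:3]@np.array(X)+T[:3,3];q=np.array(f['camera_matrix'])@c;return q[:2]/q[2]
E
python3 - <<'E'
from h import *
a=pickle.load(open('f0.pkl','rb'));s,d=a['scene'],a['side']
print('dial',tri([s,d],[(230,218),(295,227)]))
print('bow',tri([s,d],[(230,197),(246,235)]))
for p in [(150,228),(310,215)]: print('front corner',plane(s,p,.06))
for p in [(268,200),(270,305)]: print('front corner side',plane(d,p,.06))
c1=cv2.resize(s['image'][175:255,180:280],None,fx=5,fy=5,interpolation=cv2.INTER_CUBIC)
c2=cv2.resize(d['image'][195:275,232:332],None,fx=5,fy=5,interpolation=cv2.INTER_CUBIC)
cv2.imwrite('pics/crop.png',np.vstack([c1,c2])[:, :] if 0 else cv2.resize(np.hstack([c1,c2]),(800,320)))
E
```

```text
dial (array([ 0.57027666, -0.04583098,  0.09273842]), np.float64(0.0007571829176697728))
bow (array([ 0.48860263, -0.02210999,  0.07608395]), np.float64(0.0007999280196981568))
front corner [ 0.49937413 -0.17963771  0.06      ]
front corner [0.58077529 0.10534282 0.06      ]
front corner side [0.56434571 0.08773642 0.06      ]
front corner side [ 0.48368436 -0.17615374  0.06      ]
```

View pics/crop.png

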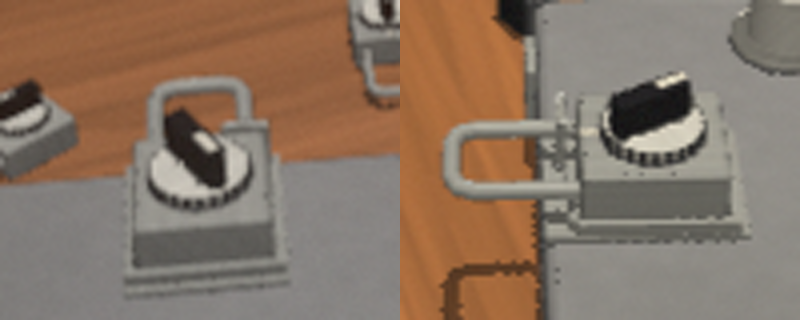

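The crop confirms it: the large lock is in the hasp on the case, with its shackle toward the robot. The pointer's white line is on the far side. I'll move over it now.

Call:
{"method": "servo_tool", "body": {
  "series": "-0.68 -0.59 -0.14 0 0 0 1;-0.68 -0.59 -0.14 0 0 0 1;-0.68 -0.59 -0.14 0 0 0 1;-0.68 -0.59 -0.14 0 0 0 1;-0.68 -0.59 -0.14 0 0 0 1;-0.68 -0.59 -0.14 0 0 0 1;-0.68 -0.59 -0.14 0 0 0 1;-0.68 -0.59 -0.14 0 0 0 1"
}}

```text
time_s: 1.1
tcp_pos: [0.4098, 0.2772, 0.2751]
orientation: [-3.141, -0.0, 2.75]
ft_force: [-0.1, 0.4, -0.2]
opening: 0.0855
grip_force: 0.0
```

Call:
{"method": "servo_tool", "body": {
  "series": "-0.68 -0.59 -0.14 0 0 0 1;-0.68 -0.59 -0.14 0 0 0 1;-0.68 -0.59 -0.14 0 0 0 1;-0.68 -0.59 -0.14 0 0 0 1;-0.68 -0.59 -0.14 0 0 0 1;-0.68 -0.59 -0.14 0 0 0 1;-0.68 -0.59 -0.14 0 0 0 1;-0.68 -0.59 -0.14 0 0 0 1"
}}

```text
time_s: 2.1
tcp_pos: [0.571, -0.0443, 0.3311]
orientation: [3.142, -0.001, 2.75]
ft_force: [0.8, 0.8, -0.0]
opening: 0.0851
grip_force: 0.0
```

Call:
{"method": "servo_tool", "body": {
  "series": "0 0 0 0 0 0 1;0 0 0 0 0 0 1"
}}

```text
time_s: 2.35
tcp_pos: [0.5704, -0.0423, 0.3306]
orientation: [3.141, -0.002, 2.75]
ft_force: [0.1, 0.2, -0.5]
opening: 0.0855
grip_force: 0.0
```

```bash
python3 - <<'E'
from h import *
from bench import bot
s=bot.sense();print(s['joint_pos'].round(3) if hasattr(s['joint_pos'],'round') else s['joint_pos'])
f=bot.grab_frame('wrist');pickle.dump(f,open('w1.pkl','wb'));cv2.imwrite('pics/w1.png',f['image'])
T=np.array(f['extrinsics']);print(T.round(3).tolist(),np.round(f['camera_matrix'],1).tolist())
print(proj(f,(0.570,-0.046,.1)))
E
```

```text
[-0.451  0.22   0.549  1.573 -0.117  1.383  1.289]
[[0.381, 0.892, 0.243, 0.511], [0.925, -0.368, -0.099, -0.017], [0.001, 0.262, -0.965, 0.485], [0.0, 0.0, 0.0, 1.0]] [[317.8, 0.0, 283.6], [0.0, 317.8, 209.9], [0.0, 0.0, 1.0]]
[279.8644672  179.51435404]
```

View pics/w1.png

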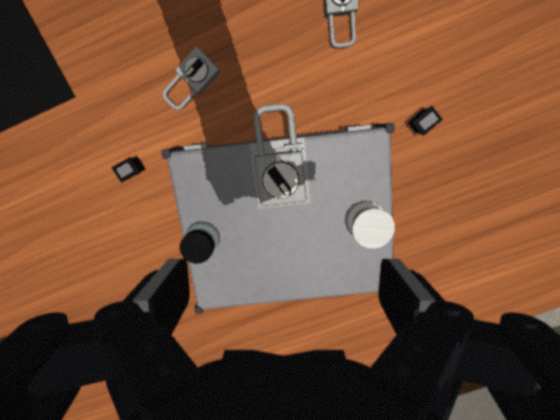

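The wrist view shows the lock dial at (280,180). The bar runs from (270,168) to (291,193), with the white end toward the case interior at the lower right. I'll move closer.

Call:
{"method": "servo_tool", "body": {
  "series": "0 0 0.6 0 0 0 1;0 0 0.6 0 0 0 1;0 0 0.6 0 0 0 1;0 0 0.6 0 0 0 1;0 0 0 0 0 0 1;0 0 0 0 0 0 1"
}}

```text
time_s: 3.15
tcp_pos: [0.5713, -0.0422, 0.2123]
orientation: [3.141, 0.001, 2.751]
ft_force: [0.7, -0.7, 0.9]
opening: 0.0852
grip_force: 0.0
```

```bash
python3 - <<'E'
from h import *
from bench import bot
f=bot.grab_frame('wrist');pickle.dump(f,open('w2.pkl','wb'))
u,v=proj(f,(0.570,-0.046,.11)).astype(int);print(u,v)
x0,y0=u-100,max(0,v-110);c=f['image'][y0:y0+150,x0:x0+200];print(x0,y0)
cv2.imwrite('pics/w2.png',cv2.resize(c,None,fx=4,fy=4,interpolation=cv2.INTER_CUBIC))
E
```

```text
277 204
177 94
```

View pics/w2.png

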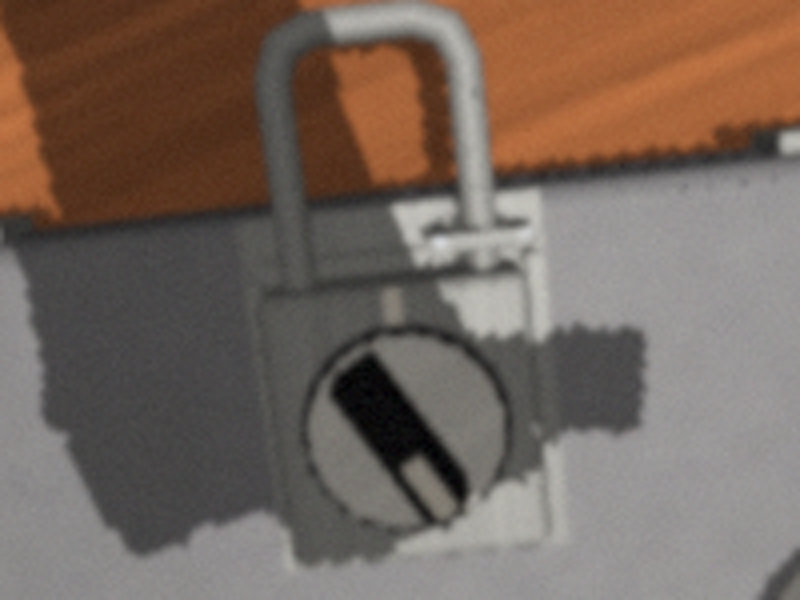

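The close view shows the index mark at crop (392,305), the dial centre at (407,430), and the bar from (353,370) to (449,507) with its white end at the lower right. The bow cross bar is at about (370,20). From these I'll compute the poses.

```bash
python3 - <<'E'
from h import *
f=pickle.load(open('w2.pkl','rb'));a=pickle.load(open('f0.pkl','rb'))
P=lambda x,y,z:plane(f,(177+x/4,94+y/4),z)
im=f['image']; 
c=P(407,430,.0975);m=P(392,305,.091)
e1=P(353,370,.1155);e2=P(449,507,.1155)
print('disc',c,'mark',m,'bar mid',(e1+e2)/2,'len',np.linalg.norm(e2-e1))
# legs of shackle and body sides -> yaw
L=[(P(270,80,.077),P(293,270,.077)),(P(463,70,.077),P(485,250,.077)),(P(262,292,.091),P(528,262,.091)),(P(40,232,.06),P(750,150,.06))]
for p,q in L: d=q-p; print('dir',np.arctan2(d[1],d[0]))
print('bow',P(370,20,.077)); d=m-c; print('c->mark',np.arctan2(d[1],d[0]))
w=e2-e1; print('bar dir to white',np.arctan2(w[1],w[0]))
print('tri disc',tri([f,a['scene'],a['side']],[(177+407/4,94+430/4),(230,217.5),(295,228)]))
print('tri bow',tri([f,a['scene'],a['side']],[(177+370/4,94+20/4),(230,197),(246,235)]))
E
```

```text
disc [ 0.57094166 -0.04562861  0.0975    ] mark [ 0.54534952 -0.03862111  0.091     ] bar mid [ 0.56836235 -0.04547761  0.1155    ] len 0.03468285782667738
dir -0.2958291742847803
dir -0.25466956277065744
dir 1.2930551795238179
dir 1.2938617682023126
bow [ 0.48854225 -0.02033454  0.077     ]
c->mark 2.8743287728773628
bar dir to white 0.2035715364843212
tri disc (array([ 0.57061811, -0.04625918,  0.09269895]), np.float64(0.0021426389746904075))
tri bow (array([ 0.48846727, -0.02127122,  0.07564668]), np.float64(0.0011277027650919448))
```

Dial ≈ 3.62 rad, which is notch 7, so it needs +2.618 ccw. I'll first turn the tool by −143.4° so that it lies along the bar.

Call:
{"method": "servo_tool", "body": {
  "series": "0 0 0 0 0 1 0;0 0 0 0 0 1 -0.3;0 0 0 0 0 1 -0.3;0 0 0 0 0 1 -0.3;0 0 0 0 0 1 -0.3;0 0 0 0 0 1 -0.3;0 0 0 0 0 1 -0.3;0 0 0 0 0 1 -0.3"
}}

```text
time_s: 4.2
tcp_pos: [0.5718, -0.043, 0.2129]
orientation: [3.139, 0.001, 2.189]
ft_force: [0.0, -0.7, -0.3]
opening: 0.03
grip_force: 0.0
```

Call:
{"method": "servo_tool", "body": {
  "series": "0 0 0 0 0 1 -0.3;0 0 0 0 0 1 -0.3;0 0 0 0 0 1 -0.3;0 0 0 0 0 1 -0.3;0 0 0 0 0 1 -0.3;0 0 0 0 0 1 -0.3;0 0 0 0 0 1 -0.3;0 0 0 0 0 1 -0.3"
}}

```text
time_s: 5.2
tcp_pos: [0.5717, -0.0429, 0.2128]
orientation: [3.139, -0.001, 1.631]
ft_force: [-0.2, 1.4, 0.1]
opening: 0.0297
grip_force: 0.0
```

Call:
{"method": "servo_tool", "body": {
  "series": "0 0 0 0 0 1 -0.3;0 0 0 0 0 1 -0.3;0 0 0 0 0 1 -0.3;0 0 0 0 0 1 -0.3;0 0 0 0 0 1 -0.3;0 0 0 0 0 1 -0.3;0 0 0 0 0 1 -0.3;0 0 0 0 0 1 -0.3"
}}

```text
time_s: 6.2
tcp_pos: [0.5718, -0.0428, 0.2128]
orientation: [3.14, -0.002, 1.073]
ft_force: [0.1, 0.5, 0.5]
opening: 0.0298
grip_force: 0.0
```

Call:
{"method": "servo_tool", "body": {
  "series": "0 0 0 0 0 1 -0.3;0 0 0 0 0 1 -0.3;0 0 0 0 0 1 -0.3;0 0 0 0 0 1 -0.3;0 0 0 0 0 1 -0.3;0 0 0 0 0 1 -0.3;0 0 0 0 0 1 -0.3;0 0 0 0 0 1 -0.3"
}}

```text
time_s: 7.2
tcp_pos: [0.5718, -0.0428, 0.2127]
orientation: [3.141, -0.003, 0.515]
ft_force: [-0.4, -0.1, -0.2]
opening: 0.0296
grip_force: 0.0
```

Call:
{"method": "servo_tool", "body": {
  "series": "0 0 0.2 0 0 1 -0.3;0 0 0.2 0 0 1 -0.3;0 0 0.2 0 0 1 -0.3;0 0 0.2 0 0 0.85 -0.3;0 0 0 0 0 0 -0.3;0 0 0 0 0 0 -0.3"
}}

```text
time_s: 7.95
tcp_pos: [0.5716, -0.043, 0.1723]
orientation: [3.142, -0.002, 0.248]
ft_force: [0.2, 0.3, 0.1]
opening: 0.0298
grip_force: 0.0
```

Call:
{"method": "servo_tool", "body": {
  "series": "-0.02 0.05 0.3 0 0 0 -0.3;0 0 0.4 0 0 0 -0.3;0 0 0.4 0 0 0 -0.3;0 0 0.04 0 0 0 -0.3;0 0 0 0 0 0 -0.3"
}}

```text
time_s: 8.57
tcp_pos: [0.5704, -0.0461, 0.1139]
orientation: [3.141, 0.0, 0.247]
ft_force: [-0.1, -0.2, 0.4]
opening: 0.0301
grip_force: 0.0
```

Call:
{"method": "servo_tool", "body": {
  "series": "0 0 0 0 0 0 -1;0 0 0 0 0 0 -1;0 0 0 0 0 0 -1;0 0 0 0 0 0 -1;0 0 0 0 0 0 -1"
}}

```text
time_s: 9.2
tcp_pos: [0.5704, -0.0458, 0.1142]
orientation: [-3.142, -0.0, 0.247]
ft_force: [-0.1, -0.2, 0.3]
opening: 0.0001
grip_force: 0.0
```

The fingers closed on nothing, so I'll look.

```bash
python3 - <<'E'
from h import *
from bench import bot
F={n:bot.grab_frame(n) for n in('scene','side')};pickle.dump(F,open('f3.pkl','wb'))
o=[]
for n in F:
    f=F[n];u,v=proj(f,(0.5704,-.0458,.1)).astype(int);print(n,proj(f,(0.5704,-.0458,.1)),u-50,v-50);o.append(cv2.resize(f['image'][v-50:v+50,u-50:u+50],(400,400),interpolation=cv2.INTER_CUBIC))
cv2.imwrite('pics/c3.png',np.hstack(o))
E
```

```text
scene [229.47547208 215.18975539] 179 165
side [294.99306645 223.31000997] 244 173
```

View pics/c3.png

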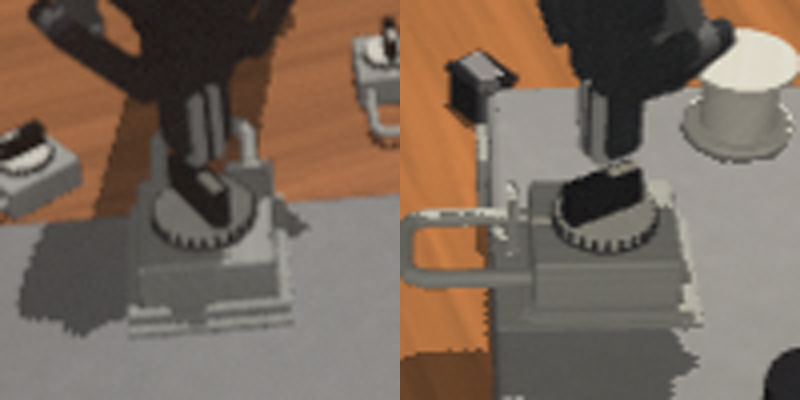

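The fingertips (scene crop (200,165), side crop (210,160)) stand just above the bar, so I'll triangulate the tips and the bar top.

```bash
python3 - <<'E'
from h import *
F=pickle.load(open('f3.pkl','rb'));s,d=F['scene'],F['side'];S=lambda x,y:(179+x/4,165+y/4);D=lambda x,y:(244+(x-400)/4,173+y/4)
print('tip',tri([s,d],[S(207,165),D(612,162)]))
print('white end top',tri([s,d],[S(222,190),D(642,168)]))
print('black end top',tri([s,d],[S(178,155),D(563,192)]))
print('disc',tri([s,d],[S(205,207),D(606,217)]))
w=pickle.load(open('w2.pkl','rb'))
for n,f,p in (('s',s,S(210,175)),('d',d,D(618,170))): print(n,tri([w,f],[(177+428/4,94+487/4),p]))
from bench import bot
print(bot.sense()['tcp_pos'],bot.tip_extent)
E
```

```text
tip (array([ 0.57345899, -0.04328619,  0.1198785 ]), np.float64(0.0011367281270564702))
white end top (array([ 0.58715065, -0.0420649 ,  0.11422829]), np.float64(0.002534605517224919))
black end top (array([ 0.55013543, -0.04942655,  0.11219698]), np.float64(0.00014147802011160344))
disc (array([ 0.57021915, -0.0460241 ,  0.09393184]), np.float64(0.0022343880791999365))
s (array([ 0.57872808, -0.04349172,  0.11950473]), np.float64(0.000436729311062769))
d (array([ 0.5783814 , -0.04415035,  0.11450144]), np.float64(0.001571442557171312))
[ 0.57039673 -0.04579054  0.11419279] 0.014
```

The tips are really about 0.119 m high, some 18 mm above nominal. I'll open, lower 14 mm and close again.

Call:
{"method": "servo_tool", "body": {
  "series": "0 0 0 0 0 0 -0.3;0 0 0 0 0 0 -0.3;0 0 0 0 0 0 -0.3;0 0 0.14 0 0 0 -0.3;0 0 0.14 0 0 0 -0.3;0 0 0 0 0 0 -0.3"
}}

```text
time_s: 10.05
tcp_pos: [0.5697, -0.0457, 0.0993]
orientation: [-3.141, 0.002, 0.247]
ft_force: [-0.3, -0.4, 0.4]
opening: 0.03
grip_force: 0.0
```

Call:
{"method": "servo_tool", "body": {
  "series": "0 0 0 0 0 0 -0.5;0 0 0 0 0 0 -1;0 0 0 0 0 0 -1;0 0 0 0 0 0 -1;0 0 0 0 0 0 -1"
}}

```text
time_s: 10.68
tcp_pos: [0.5707, -0.0461, 0.1005]
orientation: [3.141, -0.001, 0.247]
ft_force: [-0.4, -1.8, 2.1]
opening: 0.0077
grip_force: 58.9
```

It's gripped. Now I'll turn ccw (negative tool z), 150° in total.

Call:
{"method": "servo_tool", "body": {
  "series": "0 0 0 0 0 -1 -1;0 0 0 0 0 -1 -1;0 0 0 0 0 -1 -1;0 0 0 0 0 -1 -1;0 0 0 0 0 -1 -1;0 0 0 0 0 -1 -1;0 0 0 0 0 -1 -1;0 0 0 0 0 -1 -1"
}}

```text
time_s: 11.68
tcp_pos: [0.5705, -0.0459, 0.1005]
orientation: [3.142, -0.0, 0.808]
ft_force: [-1.2, 0.4, 2.0]
opening: 0.0079
grip_force: 59.2
```

```bash
python3 - <<'E'
from h import *
from bench import bot
st=bot.sense();print(st['ft_torque'],st['ft_force'],st['opening'])
F={n:bot.grab_frame(n) for n in('scene','side')}
o=[]
for n in F:
    f=F[n];u,v=proj(f,(0.5704,-.0458,.1)).astype(int);o.append(cv2.resize(f['image'][v-50:v+50,u-50:u+50],(400,400),interpolation=cv2.INTER_CUBIC))
cv2.imwrite('pics/c4.png',np.hstack(o))
E
```

```text
[-0.10763982  0.0250425  -0.09422064] [-1.17961317  0.42179686  1.97743433] 0.007871919988030211
```

View pics/c4.png

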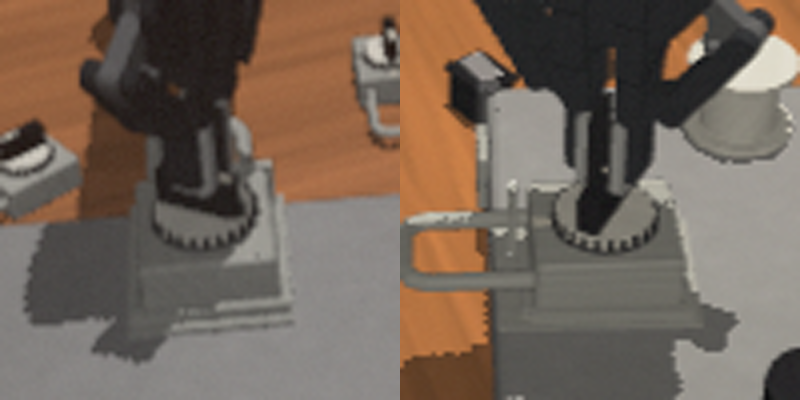

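The bar turns with the gripper and is held firmly. 118° is left.

Call:
{"method": "servo_tool", "body": {
  "series": "0 0 0 0 0 -1 -1;0 0 0 0 0 -1 -1;0 0 0 0 0 -1 -1;0 0 0 0 0 -1 -1;0 0 0 0 0 -1 -1;0 0 0 0 0 -1 -1;0 0 0 0 0 -1 -1;0 0 0 0 0 -1 -1"
}}

```text
time_s: 12.78
tcp_pos: [0.5701, -0.0457, 0.1005]
orientation: [-3.141, -0.001, 1.365]
ft_force: [-1.4, -0.4, 3.8]
opening: 0.0077
grip_force: 59.5
```

Call:
{"method": "servo_tool", "body": {
  "series": "0 0 0 0 0 -1 -1;0 0 0 0 0 -1 -1;0 0 0 0 0 -1 -1;0 0 0 0 0 -1 -1;0 0 0 0 0 -1 -1;0 0 0 0 0 -1 -1;0 0 0 0 0 -1 -1;0 0 0 0 0 -1 -1"
}}

```text
time_s: 13.78
tcp_pos: [0.5697, -0.0457, 0.1004]
orientation: [-3.14, -0.001, 1.923]
ft_force: [-2.7, -0.2, 5.6]
opening: 0.0076
grip_force: 59.9
```

Call:
{"method": "servo_tool", "body": {
  "series": "0 0 0 0 0 -1 -1;0 0 0 0 0 -1 -1;0 0 0 0 0 -1 -1;0 0 0 0 0 -1 -1;0 0 0 0 0 -1 -1;0 0 0 0 0 -1 -1;0 0 0 0 0 -1 -1;0 0 0 0 0 -1 -1"
}}

```text
time_s: 14.78
tcp_pos: [0.5693, -0.046, 0.1004]
orientation: [-3.141, -0.002, 2.48]
ft_force: [-2.5, -0.1, 6.3]
opening: 0.0078
grip_force: 60.1
```

Call:
{"method": "servo_tool", "body": {
  "series": "0 0 0 0 0 -1 -1;0 0 0 0 0 -1 -1;0 0 0 0 0 -1 -1;0 0 0 0 0 -1 -1;0 0 0 0 0 -1 -1;0 0 0 0 0 -0.5 -1;0 0 0 0 0 0 -1;0 0 0 0 0 0 -1"
}}

```text
time_s: 15.78
tcp_pos: [0.5692, -0.0462, 0.1004]
orientation: [-3.141, -0.003, 2.864]
ft_force: [-3.1, -0.2, 5.7]
opening: 0.0079
grip_force: 59.7
```

Call:
{"method": "servo_tool", "body": {
  "series": "0 0 0 0 0 0 -0.3;0 0 0 0 0 0 -0.3;0 0 0 0 0 0 -0.3;0 0 -0.5 0 0 0 -0.3;0 0 -0.9 0 0 0 -0.3;0 0 -0.9 0 0 0 -0.3;0 0 0 0 0 0 -0.3;0 0 0 0 0 0 -0.3"
}}

```text
time_s: 16.77
tcp_pos: [0.5699, -0.0456, 0.2145]
orientation: [3.142, -0.001, 2.865]
ft_force: [-0.4, 1.1, 0.2]
opening: 0.03
grip_force: 0.0
```

```bash
python3 - <<'E'
from h import *
from bench import bot
f=bot.grab_frame('wrist');pickle.dump(f,open('w5.pkl','wb'))
u,v=proj(f,(0.570,-0.046,.11)).astype(int);x0,y0=u-100,max(0,v-110);print(u,v,x0,y0,bot.sense()['joint_pos'])
c=f['image'][y0:y0+150,x0:x0+200]
cv2.imwrite('pics/w5.png',cv2.resize(c,None,fx=4,fy=4,interpolation=cv2.INTER_CUBIC))
E
```

```text
282 203 182 93 [-0.28993276  0.2774492   0.36099209  1.74173191 -0.10653659  1.14406539
  1.39718693]
```

View pics/w5.png

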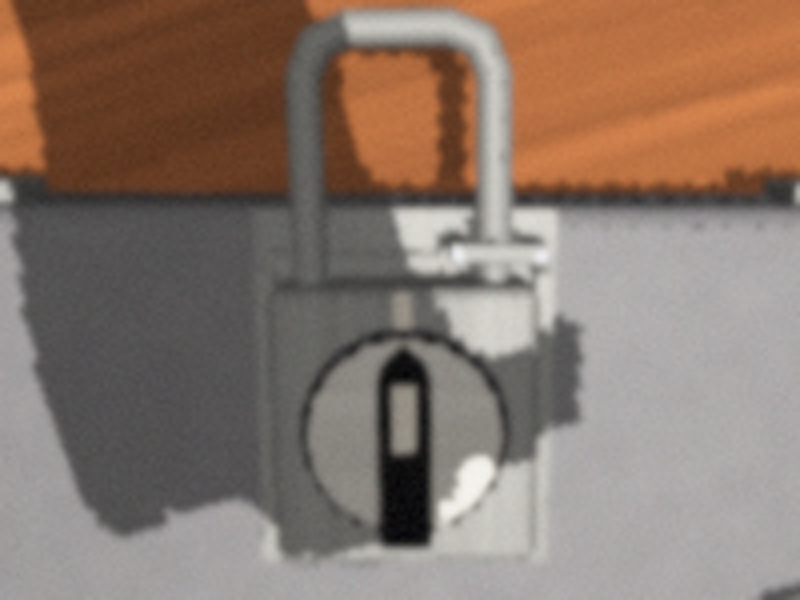

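The pointer tip (404,352) is right at the index mark (402,308), so the dial is set. Next is the shackle: I'll move over the bow and turn the tool by 90°.

Call:
{"method": "servo_tool", "body": {
  "series": "0.86 0.02 0 0 0 0 -0.4;0.86 0 0 0 0 0 -0.4;0 0 0 0 0 1 -0.4;0 0 0 0 0 1 -0.4;0 0 0 0 0 1 -0.4;0 0 0 0 0 1 -0.4;0 0 0 0 0 1 -0.4;0 0 0 0 0 1 -0.4"
}}

```text
time_s: 17.82
tcp_pos: [0.4868, -0.0214, 0.2135]
orientation: [-3.139, -0.002, 2.444]
ft_force: [0.6, -0.4, 0.4]
opening: 0.0257
grip_force: 0.0
```

Call:
{"method": "servo_tool", "body": {
  "series": "0 0 0.1 0 0 1 -0.4;0 0 0.1 0 0 1 -0.4;0 0 0.1 0 0 1 -0.4;0 0 0.1 0 0 1 -0.4;0 0 0.1 0 0 1 -0.4;0 0 0.1 0 0 1 -0.4;0 0 0.1 0 0 1 -0.4;0 0 0.1 0 0 1 -0.4"
}}

```text
time_s: 18.82
tcp_pos: [0.4867, -0.0214, 0.1734]
orientation: [-3.138, -0.001, 1.885]
ft_force: [0.5, 0.2, -0.1]
opening: 0.0254
grip_force: 0.0
```

Call:
{"method": "servo_tool", "body": {
  "series": "0 0 0 0 0 1 -0.4;0 0 0 0 0 1 -0.4;0 0 0 0 0 1 -0.4;0 0 0 0 0 1 -0.4;0 0 0 0 0 1 -0.4;0 0 0 0 0 1 -0.4;0 0 0 0 0 1 -0.4;0 0 0 0 0 1 -0.4"
}}

```text
time_s: 19.82
tcp_pos: [0.4867, -0.0214, 0.1736]
orientation: [-3.139, 0.001, 1.327]
ft_force: [1.1, -0.3, 0.1]
opening: 0.0254
grip_force: 0.0
```

Call:
{"method": "servo_tool", "body": {
  "series": "0 0 0 0 0 0.5 -0.4;0 0 0 0 0 0 -0.4;0 0 0 0 0 0 -0.4"
}}

```text
time_s: 20.2
tcp_pos: [0.4877, -0.0214, 0.1749]
orientation: [-3.141, 0.0, 1.295]
ft_force: [-0.8, -0.3, 0.3]
opening: 0.0259
grip_force: 0.0
```

```bash
python3 - <<'E'
from h import *
f=pickle.load(open('w5.pkl','rb'));P=lambda x,y,z=.077:plane(f,(182+x/4,93+y/4),z)
print('bow',P(402,28),'disc',P(405,430,.0975),'legs',[np.arctan2(*(b-a)[1::-1]) for a,b in((P(305,90),P(312,270)),(P(495,90),P(497,230)))],'mid legs',(P(305,90)+P(495,90))/2)
E
```

```text
bow [ 0.48848451 -0.0228772   0.077     ] disc [ 0.57032238 -0.04537055  0.0975    ] legs [np.float64(-0.2560255822804721), np.float64(-0.24243527491883263)] mid legs [ 0.50079215 -0.02682599  0.077     ]
```

Call:
{"method": "servo_tool", "body": {
  "series": "0 0 0.5 0 0 0 -0.4;0 0 0.5 0 0 0 -0.4;0 0 0.5 0 0 0 -0.4;0 0 0.5 0 0 0 -0.4;0 0 0.24 0 0 0 -0.4;0 0 0 0 0 0 -0.4"
}}

```text
time_s: 20.95
tcp_pos: [0.4875, -0.0214, 0.0627]
orientation: [-3.14, 0.001, 1.294]
ft_force: [0.6, 0.0, 0.3]
opening: 0.0259
grip_force: 0.0
```

Call:
{"method": "servo_tool", "body": {
  "series": "0 0 0 0 0 0 -0.6;0 0 0 0 0 0 -1;0 0 0 0 0 0 -1;0 0 0 0 0 0 -1;0 0 0 0 0 0 -1"
}}

```text
time_s: 21.58
tcp_pos: [0.4871, -0.0208, 0.0632]
orientation: [-3.14, -0.0, 1.294]
ft_force: [-4.8, 1.8, 4.0]
opening: 0.0046
grip_force: 56.6
```

Call:
{"method": "servo_tool", "body": {
  "series": "0 -0.05 0 0 0 0 -1;0 -0.07 0 0 0 0 -1;0 -0.07 0 0 0 0 -1;0 -0.07 0 0 0 0 -1;0 -0.07 0 0 0 0 -1;0 -0.07 0 0 0 0 -1;0 0 0 0 0 0 -1"
}}

```text
time_s: 22.45
tcp_pos: [0.468, -0.0158, 0.0631]
orientation: [-3.141, -0.0, 1.294]
ft_force: [2.1, -0.6, 0.2]
opening: 0.0046
grip_force: 56.5
```

Call:
{"method": "servo_tool", "body": {
  "series": "0 -0.03 0 0 0 0 -1;0 -0.02 0 0 0 0 -1;0 -0.01 0 0 0 0 -1;0 0 0 0 0 0 -1"
}}

```text
time_s: 22.95
tcp_pos: [0.4656, -0.0151, 0.0631]
orientation: [-3.141, 0.0, 1.294]
ft_force: [2.4, -1.8, -0.8]
opening: 0.005
grip_force: 56.4
```

Call:
{"method": "servo_tool", "body": {
  "series": "0 0 0 0 0 0 -0.4;0 0 0 0 0 0 -0.4;0 0 0 0 0 0 -0.4;0 0 -0.5 0 0 0 -0.4;0 0 -0.8 0 0 0 -0.4;0 0 -0.8 0 0 -1 -0.4;0 0 -0.8 0 0 -1 -0.4;0 0 -0.1 0 0 -1 1"
}}

```text
time_s: 23.95
tcp_pos: [0.4675, -0.0149, 0.2161]
orientation: [3.136, -0.002, 1.506]
ft_force: [-0.2, 0.4, -0.4]
opening: 0.0426
grip_force: 0.0
```

Call:
{"method": "servo_tool", "body": {
  "series": "0 0 0 0 0 -1 1;0 0 0 0 0 -1 1;0 0 0 0 0 -1 1;0 0 0 0 0 -1 1;0 0 0 0 0 -1 1;0 0 0 0 0 -1 1;0 0 0 0 0 -1 1;0 0 0 0 0 -1 1"
}}

```text
time_s: 24.95
tcp_pos: [0.4653, -0.015, 0.2129]
orientation: [-3.141, -0.001, 2.065]
ft_force: [-0.2, -0.2, 0.1]
opening: 0.0855
grip_force: 0.0
```

Call:
{"method": "servo_tool", "body": {
  "series": "0 0 0 0 0 -1 1;0 0 0 0 0 -1 1;0 0 0 0 0 -1 1;0 0 0 0 0 -1 1;0 0 0 0 0 -1 1;0 0 0 0 0 -1 1;0 0 0 0 0 -1 1;0 0 0 0 0 -1 1"
}}

```text
time_s: 25.95
tcp_pos: [0.4653, -0.015, 0.2129]
orientation: [-3.141, -0.001, 2.623]
ft_force: [0.2, -1.0, -1.3]
opening: 0.0854
grip_force: 0.0
```

Call:
{"method": "servo_tool", "body": {
  "series": "-0.7 0 0 0 0 -1 1;-0.7 0 0 0 0 -1 1;-0.7 0 0 0 0 -1 1;0 0 0 0 0 -0.5 1;0 0 0 0 0 0 1;0 0 0 0 0 0 1"
}}

```text
time_s: 26.7
tcp_pos: [0.5592, -0.0602, 0.2131]
orientation: [3.141, -0.001, 2.865]
ft_force: [0.0, 0.3, 0.5]
opening: 0.0853
grip_force: 0.0
```

```bash
python3 - <<'E'
from h import *
from bench import bot
f=bot.grab_frame('wrist');pickle.dump(f,open('w6.pkl','wb'))
u,v=proj(f,(0.570,-0.046,.11)).astype(int);x0,y0=u-100,max(0,v-120);print(u,v,x0,y0)
c=f['image'][y0:y0+150,x0:x0+200]
cv2.imwrite('pics/w6.png',cv2.resize(c,None,fx=4,fy=4,interpolation=cv2.INTER_CUBIC))
E
```

```text
302 211 202 91
```

View pics/w6.png

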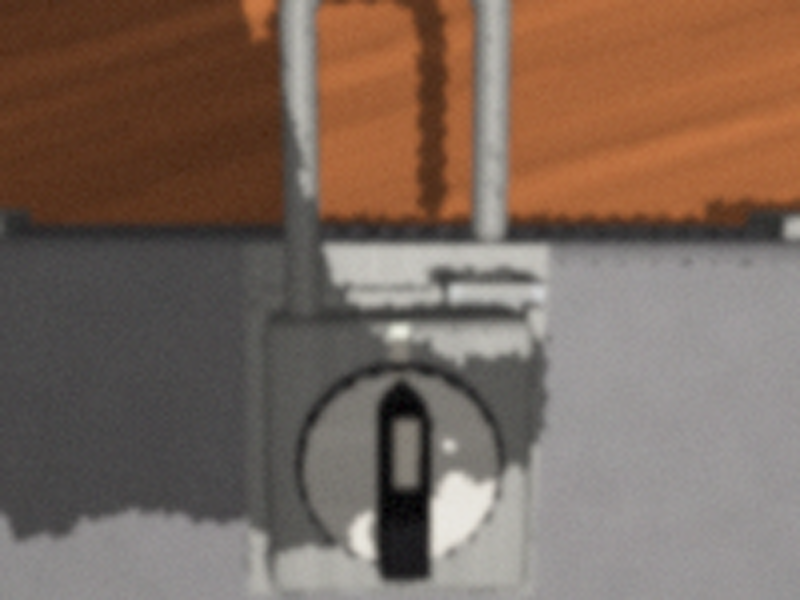

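The shackle is fully out: the short-leg tip at (488,238) clears the eye plate at (540,292). The dial is still at the mark. Now I'll go down over the body's sides, stopping at a safe height to measure the tips.

Call:
{"method": "servo_tool", "body": {
  "series": "-0.09 0.34 0.3 0 0 0 1;0 0 0.5 0 0 0 1;0 0 0.5 0 0 0 1;0 0 0.5 0 0 0 1;0 0 0.4 0 0 0 1;0 0 0.36 0 0 0 1;0 0 0 0 0 0 1;0 0 0 0 0 0 1"
}}

```text
time_s: 27.75
tcp_pos: [0.5697, -0.0455, 0.0856]
orientation: [3.141, 0.001, 2.865]
ft_force: [0.4, -0.4, 0.1]
opening: 0.0855
grip_force: 0.0
```

```bash
python3 - <<'E'
from h import *
from bench import bot
F={n:bot.grab_frame(n) for n in('scene','side')};pickle.dump(F,open('f7.pkl','wb'))
o=[]
for n in F:
    f=F[n];u,v=proj(f,(0.5704,-.0458,.1)).astype(int);print(n,u-50,v-50);o.append(cv2.resize(f['image'][v-50:v+50,u-50:u+50],(400,400),interpolation=cv2.INTER_CUBIC))
cv2.imwrite('pics/c7.png',np.hstack(o))
E
```

```text
scene 179 165
side 244 173
```

View pics/c7.png

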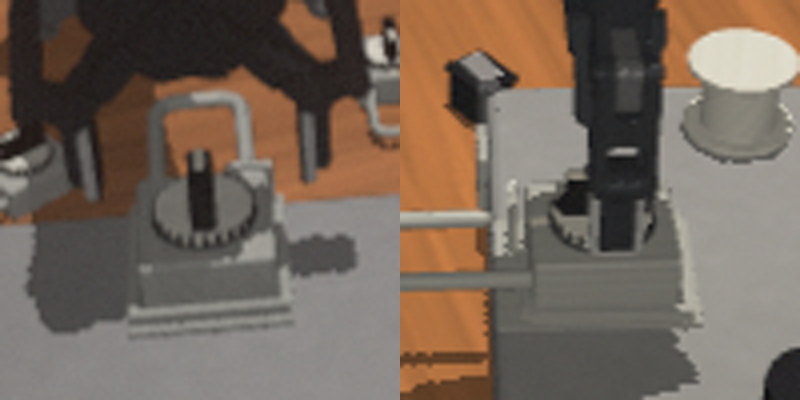

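Both fingers straddle the body. The −y tip is at scene crop (93,198) and side crop (617,250), so I'll triangulate it.

```bash
python3 - <<'E'
from h import *
F=pickle.load(open('f7.pkl','rb'));s,d=F['scene'],F['side'];S=lambda x,y:(179+x/4,165+y/4);D=lambda x,y:(244+(x-400)/4,173+y/4)
print(tri([s,d],[S(93,199),D(615,250)]))
n=np.array([.273,.962])
for sg in(-1,1):
  for z in(.085,.09,.095,.1,.105):
    p=np.r_[np.array([.5697,-.0455])+sg*.047*n,z]; q=proj(s,p);r=proj(d,p); print(sg,z,((q-[179,165])*4).round(),((r-[244,173])*4+[400,0]).round())
E
```

```text
(array([ 0.55948821, -0.08995456,  0.10863893]), np.float64(0.0015061061252521655))
-1 0.085 [ 98. 235.] [609. 299.]
-1 0.09 [ 97. 226.] [610. 290.]
-1 0.095 [ 95. 217.] [610. 281.]
-1 0.1 [ 94. 208.] [611. 272.]
-1 0.105 [ 93. 200.] [611. 262.]
1 0.085 [311. 217.] [593. 163.]
1 0.09 [310. 209.] [594. 155.]
1 0.095 [310. 200.] [594. 146.]
1 0.1 [309. 191.] [594. 137.]
1 0.105 [309. 182.] [595. 128.]
```

The open tips are about 21 mm above the reported TCP, so I'll lower to TCP 0.060 and close.

Call:
{"method": "servo_tool", "body": {
  "series": "0 0 0.2 0 0 0 1;0 0 0.2 0 0 0 1;0 0 0.11 0 0 0 1;0 0 0 0 0 0 1;0 0 0 0 0 0 0.6;0 0 0 0 0 0 0.4;0 0 0 0 0 0 0.2;0 0 0 0 0 0 -1"
}}

```text
time_s: 28.85
tcp_pos: [0.5695, -0.0461, 0.0606]
orientation: [3.141, 0.001, 2.865]
ft_force: [-1.8, 0.2, 5.4]
opening: 0.0587
grip_force: 65.3
```

Call:
{"method": "servo_tool", "body": {
  "series": "0 0 0 0 0 0 -1;0 0 0 0 0 0 -1;0 0 0 0 0 0 -1"
}}

```text
time_s: 29.22
tcp_pos: [0.5695, -0.046, 0.0606]
orientation: [3.141, 0.001, 2.865]
ft_force: [-1.1, -0.7, 5.8]
opening: 0.0581
grip_force: 65.3
```

Gripped at 58 mm. I'll lift slowly first.

Call:
{"method": "servo_tool", "body": {
  "series": "0 0 -0.1 0 0 0 -1;0 0 -0.1 0 0 0 -1;0 0 -0.1 0 0 0 -1;0 0 -0.1 0 0 0 -1;0 0 -0.15 0 0 0 -1;0 0 -0.15 0 0 0 -1;0 0 -0.2 0 0 0 -1;0 0 -0.2 0 0 0 -1"
}}

```text
time_s: 30.22
tcp_pos: [0.5692, -0.0457, 0.1155]
orientation: [3.141, 0.0, 2.865]
ft_force: [-0.1, -0.6, -3.4]
opening: 0.0586
grip_force: 65.1
```

Call:
{"method": "servo_tool", "body": {
  "series": "0 0 -0.25 0 0 0 -1;0 0 -0.3 0 0 0 -1;0 0 -0.3 0 0 0 -1;0 0 -0.3 0 0 0 -1;0 0 -0.3 0 0 0 -1;0 0 -0.3 0 0 0 -1;0 0 -0.2 0 0 0 -1;0 0 -0.1 0 0 0 -1"
}}

```text
time_s: 31.22
tcp_pos: [0.5693, -0.0457, 0.2179]
orientation: [3.141, 0.001, 2.865]
ft_force: [0.0, 0.1, -3.3]
opening: 0.0584
grip_force: 65.2
```

Call:
{"method": "servo_tool", "body": {
  "series": "0 0 0 0 0 0 -1;0 0 0 0 0 0 -1;0 0 0 0 0 0 -1;0 0 0 0 0 0 -1;0 0 0 0 0 0 -1"
}}

```text
time_s: 31.85
tcp_pos: [0.5691, -0.0457, 0.2171]
orientation: [3.142, -0.0, 2.865]
ft_force: [-0.0, 0.9, -3.8]
opening: 0.0588
grip_force: 65.2
```

```bash
python3 - <<'E'
from h import *
from bench import bot
F={n:bot.grab_frame(n) for n in('scene','side')};pickle.dump(F,open('f8.pkl','wb'))
cv2.imwrite('pics/c8.png',np.hstack([cv2.resize(F[n]['image'][100:310,y:y+210],(400,400)) for n,y in(('scene',130),('side',190))]))
E
```

```text
(no output)
```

View pics/c8.png

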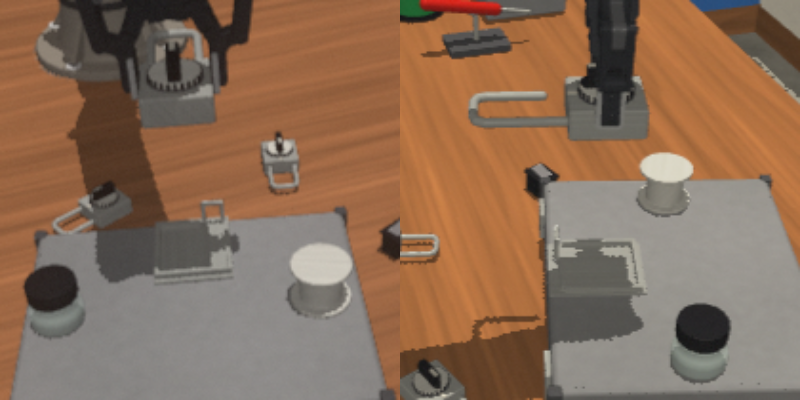

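The lock hangs level about 160 mm above the case (scene crop (177,90), side crop (607,110)). Its shackle is open, its dial faces up, and the bystanders haven't moved. I'll hand it in.

```bash
python3 -c "
from bench import bot
print(bot.sign_off())"
```

```text
the job is handed in; nothing more can be done
None
```

I set the dial to the index mark, pulled the shackle fully open, and handed the job in with the gripper holding the lock still about 160 mm above the case, dial up and bystanders in place; the hand-in returned no verdict.

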